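# Take the reverse-threaded blade nut off a desk fan

## Task

The desk fan lies face up for cleaning. Its orange blade nut has a left-hand (reverse) thread: unscrew it clockwise, seen from above, by about a quarter turn, then lift it straight off the shaft and stand it upright, wing up, in the blue tray. Leave the black spare nut alone.

Things in the scene. Friction and masses are not known exactly. Their poses are not given: they have to be found in the camera images.
- nut_grip (a point): Orange blade nut, loose, 60 g: round skirt 48 mm wide, 20 mm tall, topped by an upright wing 44 mm long, 12 mm thick, 34 mm tall (54 in all). This point: on its axis in the wing, 10 mm under the wing's top, 44 mm over the nut's underside; grip it here across the 12 mm. x along the wing's length, z up. Easy to turn; free to lift after 55 degrees clockwise seen from above (yaw falls), stop at 115.
- fan_hub (a point): Fan head, fixed, face up, ivory with 3 blue blades that do not turn (radius 114 mm, top 107 mm above the table). This point: on the shaft axis on the hub's top, 110 mm above the table; the nut sits here at the start. z up; x lies 60 (+-3) degrees clockwise of the seated wing. A shaft stub 16 mm tall with a cross pin is in the nut: turn the nut at this height, then lift it straight up over 25 mm.
- tray_in (a point): Blue plastic tray, fixed, empty: 130 mm (x) by 120 mm (y) outside, walls 4 mm thick, rim 25 mm above the table. This point: centre of its inner floor, about 4 mm above the table, z up. A brown cardboard box of the same size with screws in it stands nearby: not that one.
- spare_grip (a point): Black spare nut of the same shape as the orange one, loose, standing on the table wing up: leave it where it is. This point: on its axis, 44 mm above its underside.
Things that resemble listed ones, but are neither listed nor needed, are in the scene too. Several things look just like the part that bears tray_in: the one meant starts farthest from the robot's base.

How it is judged:
On the way:
1. the orange nut is turned clockwise to loosen it (some 40 to 80 degrees) while still down on its shaft (angle between the x axis of nut_grip and the x axis of fan_hub, either way round below 0.4 rad and z of nut_grip in the frame of fan_hub below 0.054 m and horizontal distance between nut_grip and fan_hub below 0.01 m), for 0.1 s.
At the end, for the whole second after the job is handed in: The orange nut stands on the floor of the blue tray, wholly inside its walls (its axis within 42 mm of the tray's centre along x and 37 mm along y, its grip point less than 54 mm above the tray's floor), upright to within 14 degrees, wing up (x of nut_grip in the frame of tray_in between -0.042 and 0.042 m and y of nut_grip in the frame of tray_in between -0.037 and 0.037 m and z of nut_grip in the frame of tray_in below 0.054 m and angle between nut_grip's own z axis and vertical below 0.25 rad); the robot touches nothing.
It fails at once if the black spare nut is moved by more than 20 mm (distance of spare_grip from where it was at the start of the episode above 0.02 m).
It fails at once if the orange nut is forced the wrong way, counter-clockwise, by more than 15 degrees on its shaft (angle between the x axis of nut_grip and the x axis of fan_hub, either way round above 1.37 rad and z of nut_grip in the frame of fan_hub below 0.054 m and horizontal distance between nut_grip and fan_hub below 0.01 m).
It also fails if it takes over 40 s, if anything falls off the work surface, if the arm or the gripper's body presses on something with over 40 N, if the wrist force passes 120 N, or if a joint passes its speed limit or range.

## Robot

A 7-joint arm with a two-finger parallel gripper is mounted at the origin on the work surface. World frame = base frame: x ahead of the robot, y to its left, z up, the work surface at z = 0. Lengths are in m, angles in rad, forces in N, time in s.
With the tool pointing down it reaches from about 0.4 to 0.85 m from the base axis. Payload 10.4 kg.
Tool frame: the origin (TCP) lies on the centre line of the jaws, within the pads' length; the fingertips stand 17 mm ahead of it and the grasp point (between the pads) lies 2 mm behind it (robot.tip_reach is the distance from the TCP to the fingertips, in m); z points along the fingers, y is the direction in which the jaws open and shut (so a half turn about z gives the same grasp; the last joint's range is limited). The gripper opens to 85 mm and grips with 20 to 120 N. Pads are 22 mm wide; open, the fingers measure 114 mm over their backs; the gripper's body (76 mm by 85 mm) begins 54 mm behind the grasp point. The pads swing forward as they close: fully open they stand 13 mm farther back than shut.
Start: joints at [1.096, 0.332, -0.065, 1.46, 0.022, 1.35, -0.088], TCP at [0.273, -0.562, 0.248] pointing down, gripper open.
Joint ranges: [-2.6, 2.6], [-0.5, 2.12], [-1.47, 1.34], [0.16, 2.42], [-1.27, 4.41], [0.06, 2.06], [-2.6, 2.6]. Speed limits (rad/s): [2.22, 2.22, 2.79, 2.79, 3.14, 3.14, 3.14].

## Interface

Orientations are given as a unit quaternion [w, x, y, z].
In Python, from plant import readout, imaging, order, robot gives the robot as it stands.
- The arm moves only by the shell command python3 -m inch 'ROWS' [OPENING] [FORCE]. ROWS is JSON, a list of rows, each an object with "delta_pos": the shift along the tool's x, y, z in mm, a list of three; "twist": the turn about the tool's z in degrees. A call has 1 to 12 rows; each row shifts and turns the pose as measured when the row begins, along the tool's axes as they then stand; what a row does not reach is not made up. A row lasts 1/12 s, in which the tool goes at most 41.7 mm and 7.16 degrees, less where a joint would pass 70% of its speed; a pose out of reach is approached as far as the arm can. A call with a gripper value outside its range is refused whole. OPENING is the finger opening in mm, from 0 to 85.4, set as the call begins (- or left out, the last holds). The fingers move at their own pace and stop on an object; FORCE is the grip in N (left out, the last holds). Time passes only in rows, so rows that do not move let the fingers close. It gives the time, the measured TCP pose, the force and the opening at its end, in the units of the state.
- readout.get_state(): the state, without advancing time (a new reading comes with each control period).
- imaging.capture(name): name is "scene" or "top" or "wrist"; returns a dict with "frame" (400x640x3 uint8, blue, green, red), "depth" (400x640 float32, m along the optical axis (not along the pixel's ray), 0 where there is no reading), "intrinsics" (3x3 intrinsics, pixels), "R" (3x3) and "t" (3): a world point X has camera coordinates R X + t. Camera axes: x right, y down, z forward; pixel columns grow to the right and rows downward; lengths in m; the calibration is good to about 2 mm. A picture is of the moment at which its call begins.
- order.close_job(): hands the job in, once; it reports no verdict.
The state is a dict: "t": time; "qpos": joint angles; "qd": joint speeds; "joint_efforts": joint torques, N m; "eef_pos": TCP position; "tool_rot": TCP orientation; "force": force on the tool from outside, world axes, zero at the start; "ft_torque": the same for the moment, N m; "finger_gap": opening from 0.0 (shut) to 1.0 (fully open).
Only numpy, scipy, OpenCV 4.12 (cv2) and the standard library are available. Lean on these libraries where they do the work, as an engineer would, in place of code of your own. Each camera call takes 0.05 s, during which the arm holds its last target.

## Working session

There is one attempt and no reset: what is moved stays moved. The work goes in short steps, Python scripts to look and compute and a shell command to move; the robot and the scene stay as the last step left them, time stands still between calls to the robot, and variables do not carry over. Pictures are saved under pics/ and viewed, and the job is handed in when it is done.

```bash
ls; mkdir -p pics
python3 - <<'E'
from plant import readout, imaging, order, robot
import cv2,numpy as np
print(readout.get_state()); print([a for a in dir(robot) if a[0]!='_'])
for n in("scene","top"):
    d=imaging.capture(n); cv2.imwrite(f"pics/{n}0.png",d["frame"]); np.savez(f"pics/{n}0.npz",**d)
    print(n,d["R"].round(3).tolist(),d["t"].round(3))
E
```

```text
pics
{'t': 0.0, 'qpos': array([ 1.09641463,  0.33286131, -0.06469397,  1.46095673,  0.02160704,
        1.34988088, -0.08850528]), 'qd': array([-0.00065429,  0.00117966, -0.00050146, -0.00125299, -0.00082134,
        0.00073061, -0.00033653]), 'joint_efforts': array([ 1.05252755e-04, -6.25452161e+01,  4.88950917e-02, -3.91602838e+01,
        1.61572709e-02,  9.83221427e-03, -2.39776728e-05]), 'eef_pos': array([ 0.27269312, -0.56198204,  0.24751513]), 'tool_rot': array([-6.78061915e-04,  9.74593394e-01,  2.23980400e-01, -1.94031462e-04]), 'force': array([0.20866382, 0.9034834 , 0.18589992]), 'ft_torque': array([-0.02096668, -0.01503096,  0.00949888]), 'finger_gap': 0.9983937883724466}
['PlanningError', 'tip_reach']
scene [[-0.144, 0.99, 0.015], [0.705, 0.113, -0.7], [-0.695, -0.09, -0.714]] [ 0.14  -0.23   1.181]
top [[0.013, -1.0, 0.021], [-0.981, -0.016, -0.193], [0.193, -0.018, -0.981]] [-0.087  0.459  0.924]
```

View pics/scene0.png

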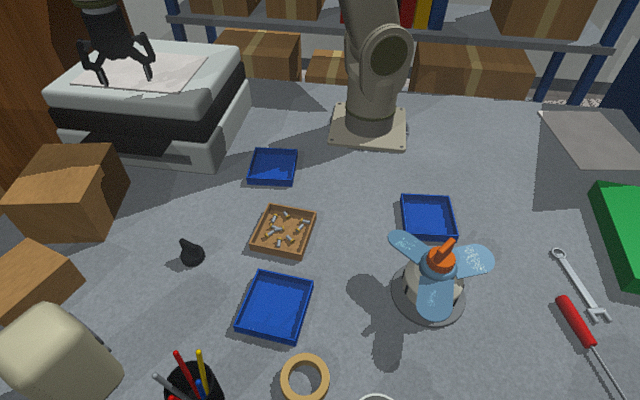

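View pics/top0.png

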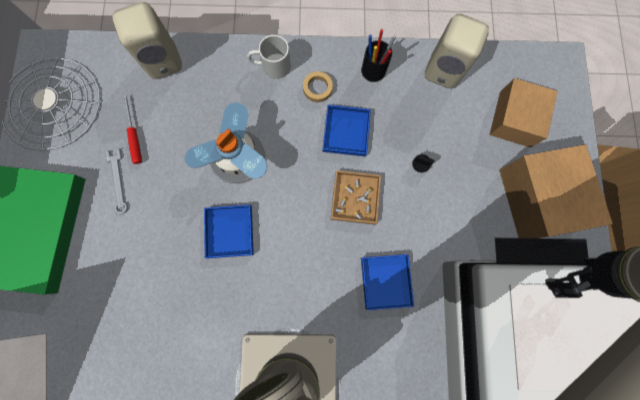

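The blue trays in the top view are at (347,130), (229,231) and (387,282). The robot base is near (290,370), so the one at (347,130) looks farthest; in the scene view it is at (274,305). The orange nut is at (228,141) in the top view and the black spare at (422,162). Next I'll enlarge these and measure.

```bash
cat > h.py <<'E'
import numpy as np,cv2
def world(d,u,v,z=None):
    K,R,t=d["intrinsics"],d["R"],d["t"]
    r=np.linalg.inv(K)@np.array([u,v,1.0]); C=-R.T@t; w=R.T@r
    s=d["depth"][int(round(v)),int(round(u))] if z is None else (z-C[2])/w[2]
    return C+s*w
def cloud(d):
    K,R,t=d["intrinsics"],d["R"],d["t"]
    v,u=np.mgrid[:400,:640]; P=np.stack([u,v,np.ones_like(u)],-1)@np.linalg.inv(K).T*d["depth"][...,None]
    return (P-t)@R
E
python3 - <<'E'
from h import *
for n in("top","scene"):
    d=np.load(f"pics/{n}0.npz"); P=cloud(d); hsv=cv2.cvtColor(d["frame"],cv2.COLOR_BGR2HSV)
    H,S,V=cv2.split(hsv); ok=d["depth"]>0
    m=(H>104)&(H<125)&(S>150)&ok; 
    nl,lab,st,c=cv2.connectedComponentsWithStats(m.astype(np.uint8))
    for i in range(1,nl):
        if st[i,4]>400 :
            q=P[lab==i]; print(n,"blue",c[i].round(),st[i,4],"min",q.min(0).round(3),"max",q.max(0).round(3),"ctr",cv2.minAreaRect(q[:,:2].astype(np.float32)),"r",np.hypot(*q.mean(0)[:2]).round(3))
    m=(H>4)&(H<16)&(S>170)&ok
    g=(P[...,2]>.1)&(P[...,2]<.18)&m&(P[...,0]<1.1)
    nl,lab,st,c=cv2.connectedComponentsWithStats(g.astype(np.uint8)); i=1+st[1:,4].argmax(); q=P[lab==i]
    print(n,"orange",c[i],st[i,4],q.min(0).round(3),q.max(0).round(3))
    w=q[q[:,2]>.155]; print(" wingtop",len(w),w.mean(0).round(4),cv2.minAreaRect(w[:,:2].astype(np.float32)))
    s=q[(q[:,2]<.135)&(q[:,2]>.126)]; print(" skirt top",len(s),s.mean(0).round(4))
    x,y=c[i].astype(int); cv2.imwrite(f"pics/{n}_nut.png",cv2.resize(d["frame"][y-40:y+40,x-50:x+50],None,fx=7,fy=7,interpolation=2))
    x,y=(347,140) if n=="top" else (274,300)
    cv2.imwrite(f"pics/{n}_tray.png",cv2.resize(d["frame"][y-70:y+70,x-90:x+90],None,fx=4,fy=4,interpolation=2))
E
```

```text
top blue [346. 130.] 2019 min [ 0.584 -0.203 -0.001] max [ 0.722 -0.078  0.029] ctr ((0.6530574560165405, -0.14116013050079346), (0.11818500608205795, 0.13063861429691315), 84.67505645751953) r 0.67
top blue [228. 231.] 2367 min [ 0.303  0.099 -0.002] max [0.438 0.228 0.031] ctr ((0.37037575244903564, 0.1643575131893158), (0.12873274087905884, 0.12021660059690475), 4.899052619934082) r 0.407
top blue [387. 282.] 2452 min [ 0.18  -0.308 -0.003] max [ 0.314 -0.18   0.03 ] ctr ((0.24814417958259583, -0.24422886967658997), (0.1280003935098648, 0.11973989009857178), 4.658545017242432) r 0.349
top orange [226.78616352 141.58176101] 318 [0.551 0.132 0.112] [0.591 0.177 0.168]
 wingtop 96 [0.5726 0.1553 0.1626] ((0.5734573006629944, 0.15660209953784943), (0.011262137442827225, 0.039226092398166656), 50.584930419921875)
 skirt top 144 [0.5669 0.1482 0.1301]
scene blue [273. 167.] 1512 min [ 0.18  -0.311 -0.001] max [ 0.318 -0.179  0.027] ctr ((0.24927513301372528, -0.24793213605880737), (0.13414551317691803, 0.1282733678817749), 5.16489315032959) r 0.347
scene blue [428. 217.] 1940 min [ 0.302  0.1   -0.001] max [0.44  0.229 0.027] ctr ((0.37150394916534424, 0.16466450691223145), (0.13336867094039917, 0.11961302161216736), 4.488278865814209) r 0.403
scene blue [274. 307.] 4091 min [ 0.584 -0.214 -0.002] max [ 0.725 -0.076  0.027] ctr ((0.6525858044624329, -0.14502975344657898), (0.12984508275985718, 0.13193921744823456), 84.06714630126953) r 0.669
scene orange [440.73604061 248.35025381] 197 [0.555 0.132 0.122] [0.593 0.171 0.165]
 wingtop 118 [0.5767 0.1558 0.1628] ((0.5756173729896545, 0.15573225915431976), (0.011668430641293526, 0.04064616560935974), 52.33624267578125)
 skirt top 76 [0.5695 0.1405 0.1288]
```

View pics/top_nut.png

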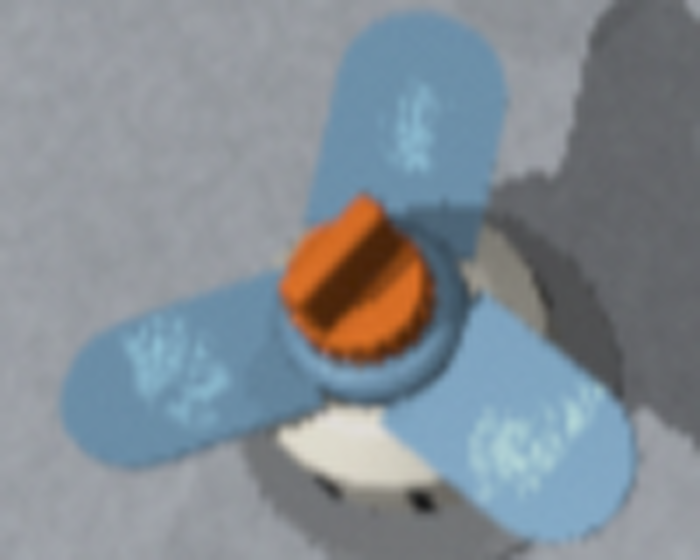

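View pics/scene_nut.png

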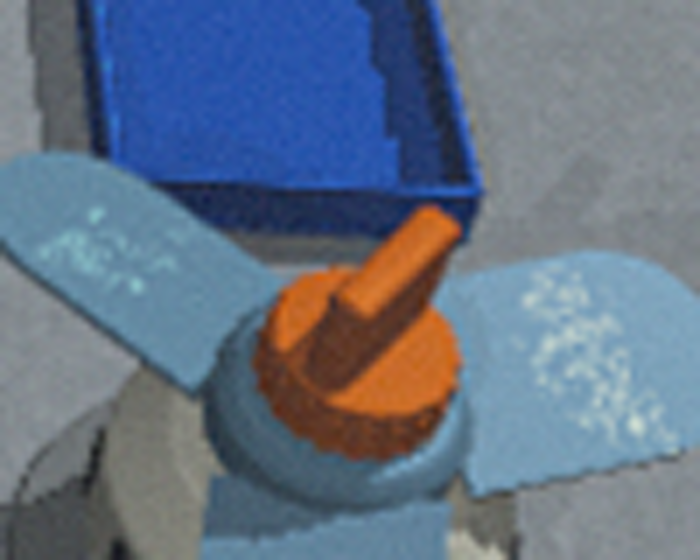

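View pics/scene_tray.png

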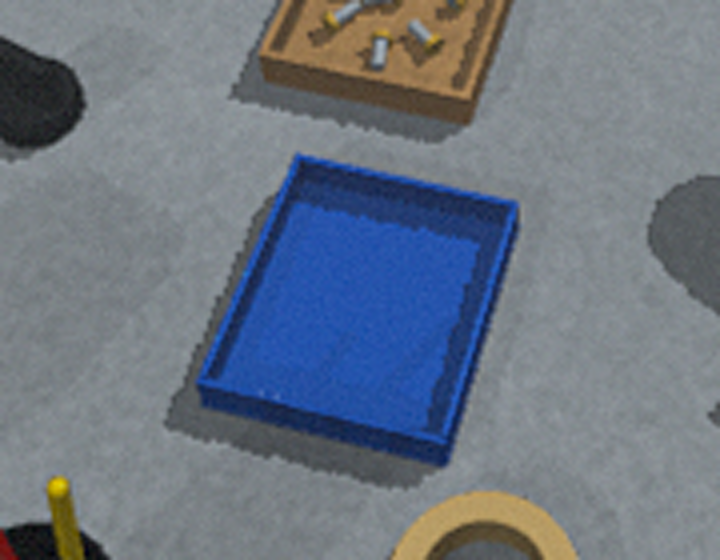

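The scene crops show the wing's bright top face, running from about (335,293) to (463,230) in the 7x nut crop. They also show the chosen empty blue tray with its four rim corners, and the cardboard screw box is above it. Now I'll turn those corners into positions.

Run:
```python
from h import *
d=np.load("pics/scene0.npz"); D=np.load("pics/top0.npz")
f=lambda a,o,s:[((x+.5)/s-.5+o[0],(y+.5)/s-.5+o[1]) for x,y in a]
w=np.array([world(d,*p,.164) for p in f([(430,206),(463,230),(371,315),(335,293)],(390,208),7)]);print("wing scene",w.round(4),w.mean(0).round(4))
a=(w[0]+w[1]-w[2]-w[3])/2;print("len",np.linalg.norm(a),"thick",np.linalg.norm(w[0]+w[3]-w[1]-w[2])/2,"yaw",np.degrees(np.arctan2(a[1],a[0])))
w=np.array([world(d,*p,.025) for p in f([(299,157),(517,204),(447,440),(200,385)],(184,230),4)]);print("tray",w.round(4),w.mean(0).round(4),np.linalg.norm(np.diff(w,axis=0),axis=1))
print("cams",-d["R"].T@d["t"],-D["R"].T@D["t"])
P=cloud(D);P2=cloud(d)
for n,d_,P_ in(("top",D,P),("scene",d,P2)):
    H,S,V=cv2.split(cv2.cvtColor(d_["frame"],cv2.COLOR_BGR2HSV))
    r=np.hypot(P_[...,0]-.572,P_[...,1]-.153)<.05
    m=r&(P_[...,2]>.161)&(P_[...,2]<.168); q=P_[m];print(n,len(q),q.mean(0).round(4),cv2.minAreaRect(q[:,:2].astype(np.float32)))
    m=r&(P_[...,2]>.123)&(P_[...,2]<.132)&(H<18)&(S>150); q=P_[m]
    print(" skirt circle",len(q),cv2.minEnclosingCircle(q[:,:2].astype(np.float32)))
    # spare
    r=np.hypot(P_[...,0]-.585,P_[...,1]+.335)<.08
    m=r&(V<70)&(P_[...,2]>.01); q=P_[m];print(" spare",len(q),q.mean(0).round(3),q.max(0).round(3))
```

```text
wing scene [[0.5575 0.1653 0.164 ]
 [0.5641 0.1728 0.164 ]
 [0.5944 0.1478 0.164 ]
 [0.589  0.1396 0.164 ]] [0.5762 0.1564 0.164 ]
len 0.03994565667768298 thick 0.0098860978188041 yaw 140.72269039328154
tray [[ 0.5857 -0.1917  0.025 ]
 [ 0.5962 -0.076   0.025 ]
 [ 0.7211 -0.0871  0.025 ]
 [ 0.7127 -0.2038  0.025 ]] [ 0.6539 -0.1397  0.025 ] [0.11611456 0.12542008 0.11698805]
cams [ 1.00243563 -0.00578818  0.67963882] [ 0.27364068 -0.06292667  0.99668452]
top 93 [0.5752 0.1553 0.1641] ((0.5754328370094299, 0.15594586730003357), (0.012699074111878872, 0.04313836246728897), 51.21886444091797)
 skirt circle 133 ((0.5732330083847046, 0.15495218336582184), 0.0236799418926239)
 spare 261 [ 0.558 -0.342  0.033] [ 0.586 -0.322  0.058]
scene 124 [0.5769 0.1559 0.1629] ((0.5755390524864197, 0.1565273255109787), (0.011215738952159882, 0.043813642114400864), 50.4575309753418)
 skirt circle 283 ((0.5755711197853088, 0.15631410479545593), 0.024902598932385445)
 spare 447 [ 0.571 -0.342  0.03 ] [ 0.588 -0.32   0.057]
```

The nut is at about (0.5755, 0.156) with its top at 0.164, as expected. The wing yaw is about -39°, i.e. 141°. The tray centre is (0.653, -0.140), 0.67 m from the base against 0.41 and 0.35 m for the other two, so it is the right one. I'll write a helper that gives tool-frame offsets, then move.

```bash
cat > go.py <<'E'
import sys,numpy as np
from scipy.spatial.transform import Rotation as Ro
from plant import readout
def rel(x,y,z,jaw=None):
    s=readout.get_state(); R=Ro.from_quat(np.roll(s["tool_rot"],-1)).as_matrix()
    d=R.T@(np.array([x,y,z])-s["eef_pos"])*1000
    yw=np.degrees(np.arctan2(R[1,1],R[0,1]))
    print("t",round(s["t"],2),"pos",s["eef_pos"].round(4),"tilt",np.degrees(np.arccos(-R[2,2])).round(2),"jawyaw",yw.round(1),"tool delta mm",d.round(1),"twist",None if jaw is None else round(((yw-jaw+90)%180)-90,1),"F",s["force"].round(1),"gap",round(s["finger_gap"],3),"q",s["qpos"].round(2))
if __name__=="__main__": rel(*map(float,sys.argv[1:]))
E
python3 go.py .5755 .156 .25 51
```

```text
t 0.1 pos [ 0.2727 -0.562   0.2476] tilt 0.07 jawyaw -64.1 tool delta mm [ 585.9 -513.8   -1.8] twist 64.9 F [ 0.  -0.6 -1.2] gap 1.003 q [ 1.1   0.33 -0.06  1.46  0.02  1.35 -0.09]
```

```bash
python3 -m inch '[{"delta_pos":[29,-26,-2],"twist":0},{"delta_pos":[29,-26,-2],"twist":0},{"delta_pos":[29,-26,-2],"twist":0},{"delta_pos":[29,-26,-2],"twist":0},{"delta_pos":[29,-26,-2],"twist":0},{"delta_pos":[29,-26,-2],"twist":0},{"delta_pos":[29,-26,0],"twist":0},{"delta_pos":[29,-26,0],"twist":0},{"delta_pos":[29,-26,0],"twist":0},{"delta_pos":[29,-26,0],"twist":0}]' 85 ; python3 go.py .5755 .156 .25 51
```

```text
t: 0.93
eef_pos: [0.4193, -0.1934, 0.2544]
tool_rot: [-0.002, 0.976, 0.216, -0.004]
force: [0.6, -0.2, -0.4]
finger_gap: 0.994
t 0.93 pos [ 0.4193 -0.1934  0.2544] tilt 0.54 jawyaw -65.0 tool delta mm [ 289.1 -250.8    4. ] twist 64.0 F [ 0.6 -0.2 -0.4] gap 0.994 q [ 0.72 -0.01 -0.38  1.84 -0.    1.32 -0.8 ]
```

```bash
python3 -m inch '[{"delta_pos":[29,-25,0],"twist":0},{"delta_pos":[29,-25,0],"twist":0},{"delta_pos":[29,-25,0],"twist":0},{"delta_pos":[29,-25,0],"twist":0},{"delta_pos":[29,-25,0],"twist":0},{"delta_pos":[29,-25,0],"twist":0},{"delta_pos":[29,-25,0],"twist":0},{"delta_pos":[29,-25,0],"twist":0},{"delta_pos":[28,-25,0],"twist":0},{"delta_pos":[28,-25,0],"twist":0}]'; python3 -m inch '[{"delta_pos":[0,0,0],"twist":-7},{"delta_pos":[0,0,0],"twist":-7},{"delta_pos":[0,0,0],"twist":-7},{"delta_pos":[0,0,0],"twist":-7},{"delta_pos":[0,0,0],"twist":-7},{"delta_pos":[0,0,0],"twist":-7},{"delta_pos":[0,0,0],"twist":-7},{"delta_pos":[0,0,0],"twist":-7},{"delta_pos":[0,0,0],"twist":-7},{"delta_pos":[0,0,0],"twist":-7},{"delta_pos":[0,0,0],"twist":-7},{"delta_pos":[0,0,0],"twist":-7}]'; python3 go.py .5755 .156 .25 51
```

```text
t: 1.77
eef_pos: [0.5776, 0.1729, 0.2525]
tool_rot: [-0.001, 0.977, 0.214, -0.005]
force: [0.6, -0.3, 0.7]
finger_gap: 0.995
t: 2.77
eef_pos: [0.5746, 0.1859, 0.2455]
tool_rot: [-0.01, 0.567, 0.823, -0.004]
force: [0.7, 0.0, 0.1]
finger_gap: 0.998
t 2.77 pos [0.5746 0.1859 0.2455] tilt 1.27 jawyaw 20.9 tool delta mm [-28.2  -9.9  -4.6] twist -30.1 F [0.7 0.  0.1] gap 0.998 q [ 0.32  0.45 -0.94  1.47  0.35  1.42 -0.27]
```

```bash
python3 -m inch '[{"delta_pos":[0,0,0],"twist":-6},{"delta_pos":[0,0,0],"twist":-6},{"delta_pos":[0,0,0],"twist":-6},{"delta_pos":[0,0,0],"twist":-6},{"delta_pos":[0,0,0],"twist":-5},{"delta_pos":[0,0,0],"twist":0}]'; python3 go.py .5755 .156 .25 51
```

```text
t: 3.27
eef_pos: [0.5738, 0.1846, 0.2429]
tool_rot: [-0.013, 0.328, 0.945, -0.003]
force: [0.5, -0.1, -0.5]
finger_gap: 0.996
t 3.27 pos [0.5738 0.1846 0.2429] tilt 1.52 jawyaw 51.7 tool delta mm [-18.9 -21.5  -7.3] twist 0.7 F [ 0.5 -0.1 -0.5] gap 0.996 q [ 0.38  0.5  -1.04  1.47  0.41  1.44  0.24]
```

Run:
```python
from plant import imaging
import cv2,numpy as np
d=imaging.capture("wrist"); cv2.imwrite("pics/wrist1.png",d["frame"]); np.savez("pics/wrist1.npz",**d)
```

```text
(no output)
```

View pics/wrist1.png

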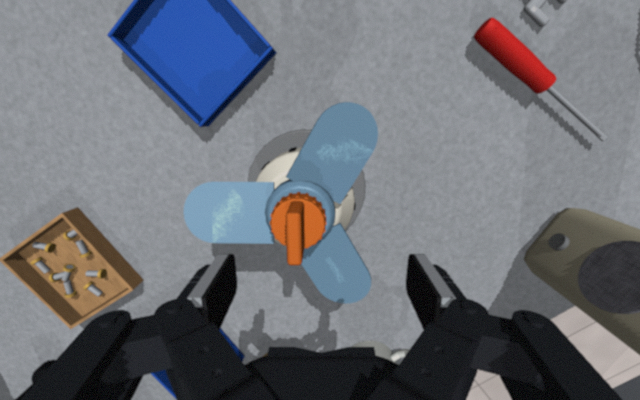

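The wrist view shows the wing at about (295,232), nearly vertical and so square to the jaws, and left of the jaw centre line at about column 320. I'll measure it from this close view.

Run:
```python
from h import *
d=np.load("pics/wrist1.npz"); P=cloud(d); H,S,V=cv2.split(cv2.cvtColor(d["frame"],cv2.COLOR_BGR2HSV))
m=(H>3)&(H<18)&(S>150)&(P[...,2]>.11)&(P[...,2]<.18)
u=np.argwhere(m);print(len(u),u.min(0),u.max(0))
q=P[m&(P[...,2]>.158)];print("wing",len(q),q.mean(0).round(4),cv2.minAreaRect(q[:,:2].astype(np.float32)))
q=P[m&(P[...,2]>.124)&(P[...,2]<.135)];print("skirt",len(q),q[:,2].mean(),cv2.minEnclosingCircle(q[:,:2].astype(np.float32)))
x,y=295,220;cv2.imwrite("pics/w1n.png",cv2.resize(d["frame"][y-40:y+50,x-50:x+50],None,fx=6,fy=6,interpolation=2))
```

```text
2584 [193 270] [264 325]
wing 815 [0.5726 0.1586 0.1633] ((0.5735859870910645, 0.15750743448734283), (0.012135932222008705, 0.04258940741419792), 51.45500183105469)
skirt 1428 0.12970014712262531 ((0.5736838579177856, 0.15691545605659485), 0.024871855974197388)
```

View pics/w1n.png

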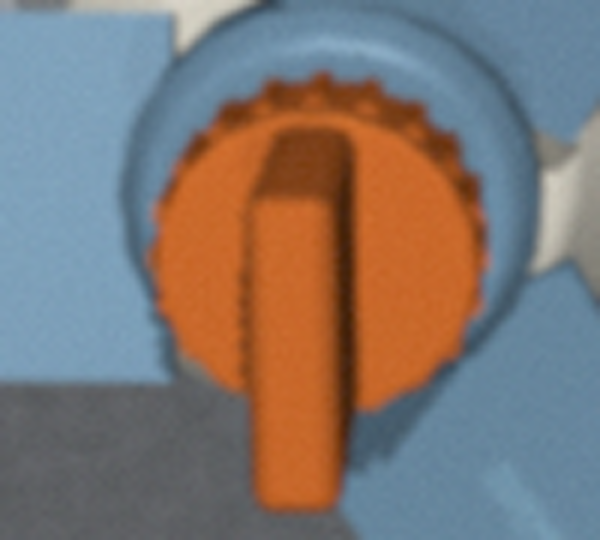

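Crop confirms the wing clean and upright. The top, scene and wrist measurements agree to 2–3 mm, so I'll use (0.5745, 0.1565) with the jaws at 51°.

```bash
python3 -m inch '[{"delta_pos":[-9,-11,0],"twist":0},{"delta_pos":[-9,-10,0],"twist":0},{"delta_pos":[0,0,0],"twist":0},{"delta_pos":[0,0,0],"twist":0}]'; python3 go.py .5745 .1565 .153 51.4
```

```text
t: 3.65
eef_pos: [0.5743, 0.1559, 0.242]
tool_rot: [-0.014, 0.335, 0.942, -0.003]
force: [-0.3, -0.3, 0.2]
finger_gap: 0.996
t 3.65 pos [0.5743 0.1559 0.242 ] tilt 1.6 jawyaw 50.8 tool delta mm [-1.8  1.9 89. ] twist -0.6 F [-0.3 -0.3  0.2] gap 0.996 q [ 0.44  0.48 -1.04  1.49  0.39  1.43  0.27]
```

```bash
python3 -m inch '[{"delta_pos":[-1,1,20],"twist":0},{"delta_pos":[0,1,20],"twist":0},{"delta_pos":[0,0,20],"twist":0},{"delta_pos":[0,0,14],"twist":0},{"delta_pos":[0,0,6],"twist":0},{"delta_pos":[0,0,0],"twist":0}]'; python3 go.py .5745 .1565 .153 51.4
```

```text
t: 4.15
eef_pos: [0.5749, 0.159, 0.1604]
tool_rot: [-0.012, 0.339, 0.941, -0.002]
force: [0.4, -0.8, 0.7]
finger_gap: 0.999
t 4.15 pos [0.5749 0.159  0.1604] tilt 1.41 jawyaw 50.3 tool delta mm [-1.5 -2.1  7.4] twist -1.1 F [ 0.4 -0.8  0.7] gap 0.999 q [ 0.41  0.54 -1.    1.59  0.45  1.29  0.22]
```

```bash
python3 -m inch '[{"delta_pos":[-1,-2,4],"twist":-1},{"delta_pos":[0,0,3],"twist":0},{"delta_pos":[0,0,0],"twist":0}]'; python3 go.py .5745 .1565 .153 51.4
python3 - <<'E'
from plant import imaging
import cv2,numpy as np
d=imaging.capture("wrist"); cv2.imwrite("pics/wrist2.png",d["frame"])
E
```

```text
t: 4.4
eef_pos: [0.5747, 0.1577, 0.1546]
tool_rot: [-0.012, 0.33, 0.944, -0.001]
force: [0.3, -0.3, -0.1]
finger_gap: 0.996
t 4.4 pos [0.5747 0.1577 0.1546] tilt 1.33 jawyaw 51.4 tool delta mm [-0.6 -1.   1.6] twist 0.0 F [ 0.3 -0.3 -0.1] gap 0.996 q [ 0.41  0.55 -1.    1.6   0.46  1.27  0.24]
```

View pics/wrist2.png

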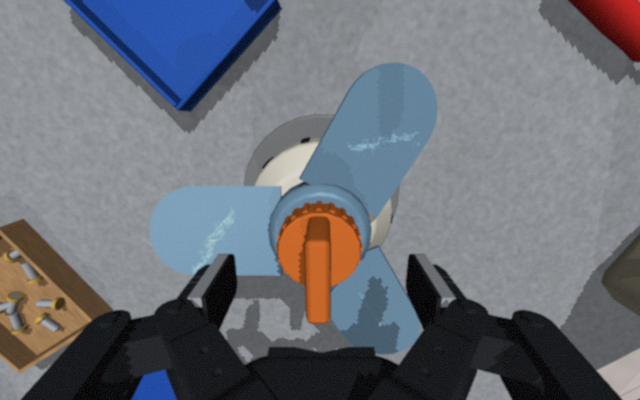

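The wing at (318,285) is centred between the pads (215 and 425). Closing.

```bash
python3 -m inch '[{"delta_pos":[0,0,1],"twist":0},{"delta_pos":[0,0,0],"twist":0},{"delta_pos":[0,0,0],"twist":0},{"delta_pos":[0,0,0],"twist":0},{"delta_pos":[0,0,0],"twist":0},{"delta_pos":[0,0,0],"twist":0},{"delta_pos":[0,0,0],"twist":0},{"delta_pos":[0,0,0],"twist":0}]' 0 40; python3 go.py .5745 .1565 .153 51.4
```

```text
t: 5.12
eef_pos: [0.5756, 0.1576, 0.1559]
tool_rot: [-0.01, 0.331, 0.944, -0.001]
force: [-0.3, -0.5, 0.7]
finger_gap: 0.129
t 5.12 pos [0.5756 0.1576 0.1559] tilt 1.17 jawyaw 51.4 tool delta mm [ 0.2 -1.5  2.9] twist -0.0 F [-0.3 -0.5  0.7] gap 0.129 q [ 0.42  0.55 -1.    1.6   0.46  1.27  0.23]
```

Gap of about 11–12 mm means the wing is held. Now I'll turn clockwise from above; tool z points down, so that is a positive twist.

```bash
python3 -m inch '[{"delta_pos":[0,0,0],"twist":4},{"delta_pos":[0,0,0],"twist":5},{"delta_pos":[0,0,0],"twist":5},{"delta_pos":[0,0,0],"twist":5},{"delta_pos":[0,0,0],"twist":0}]'; python3 go.py .5750 .157 .155 -11
```

```text
t: 5.53
eef_pos: [0.5756, 0.1589, 0.1561]
tool_rot: [-0.01, 0.488, 0.873, -0.001]
force: [-0.7, -0.1, -0.5]
finger_gap: 0.133
t 5.53 pos [0.5756 0.1589 0.1561] tilt 1.2 jawyaw 31.6 tool delta mm [-1.3 -1.5  1.1] twist 42.6 F [-0.7 -0.1 -0.5] gap 0.133 q [ 0.37  0.52 -0.93  1.6   0.41  1.26 -0.08]
```

```bash
python3 -m inch '[{"delta_pos":[-1,-1,0],"twist":5},{"delta_pos":[0,0,0],"twist":5},{"delta_pos":[0,0,0],"twist":5},{"delta_pos":[-1,0,0],"twist":5},{"delta_pos":[0,0,0],"twist":0}]'; python3 go.py .5755 .1575 .156 -11
```

```text
t: 5.95
eef_pos: [0.5755, 0.1575, 0.1561]
tool_rot: [-0.01, 0.632, 0.775, -0.003]
force: [-0.3, -0.3, -0.5]
finger_gap: 0.134
t 5.95 pos [0.5755 0.1575 0.1561] tilt 1.2 jawyaw 11.6 tool delta mm [ 0.  -0.   0.1] twist 22.6 F [-0.3 -0.3 -0.5] gap 0.134 q [ 0.33  0.49 -0.87  1.6   0.37  1.24 -0.4 ]
```

```bash
python3 -m inch '[{"delta_pos":[0,0,0],"twist":5},{"delta_pos":[0,0,0],"twist":5},{"delta_pos":[0,0,0],"twist":5},{"delta_pos":[0,0,0],"twist":5},{"delta_pos":[0,0,0],"twist":4},{"delta_pos":[0,0,0],"twist":0},{"delta_pos":[0,0,0],"twist":0}]'; python3 go.py .5755 .1575 .156 -11
python3 - <<'E'
from plant import imaging
import cv2,numpy as np
d=imaging.capture("wrist"); cv2.imwrite("pics/wrist3.png",d["frame"])
d=imaging.capture("top"); cv2.imwrite("pics/top3.png",cv2.resize(d["frame"][90:190,170:290],None,fx=5,fy=5,interpolation=2))
E
```

```text
t: 6.53
eef_pos: [0.5755, 0.1589, 0.1561]
tool_rot: [-0.01, 0.773, 0.634, -0.004]
force: [-0.7, 0.5, 0.7]
finger_gap: 0.128
t 6.53 pos [0.5755 0.1589 0.1561] tilt 1.2 jawyaw -11.3 tool delta mm [-1.3  0.2  0.1] twist -0.3 F [-0.7  0.5  0.7] gap 0.128 q [ 0.28  0.47 -0.79  1.61  0.33  1.23 -0.77]
```

View pics/wrist3.png

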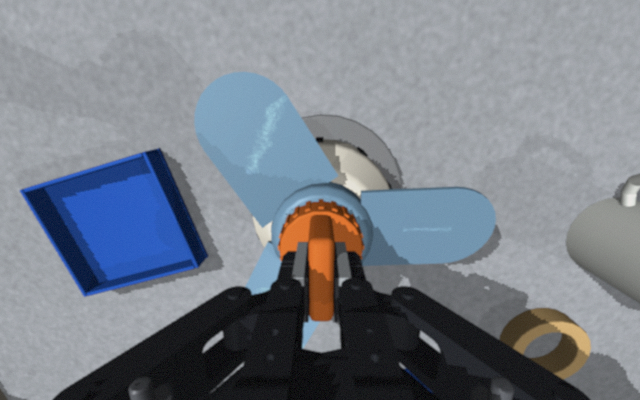

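View pics/top3.png

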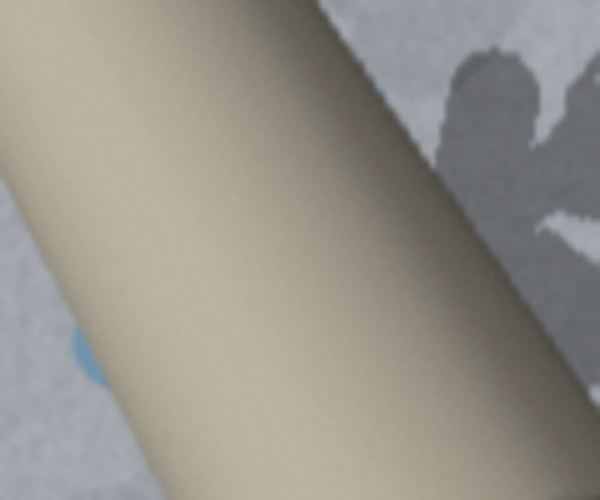

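The wrist view shows the wing at (320,275) still squared between the pads, now rotated relative to the blades: 62.7° clockwise. I'll add a few degrees of margin, then lift straight up.

```bash
python3 -m inch '[{"delta_pos":[-1,0,0],"twist":4},{"delta_pos":[0,0,0],"twist":0},{"delta_pos":[0,0,-4],"twist":0},{"delta_pos":[0,0,-5],"twist":0},{"delta_pos":[0,0,-5],"twist":0}]'; python3 go.py .5755 .1575 .19 -11
```

```text
t: 7.05
eef_pos: [0.575, 0.1577, 0.1699]
tool_rot: [-0.01, 0.791, 0.612, -0.005]
force: [-0.3, 0.4, -0.9]
finger_gap: 0.134
t 7.05 pos [0.575  0.1577 0.1699] tilt 1.33 jawyaw -14.6 tool delta mm [  0.    0.  -20.1] twist -3.6 F [-0.3  0.4 -0.9] gap 0.134 q [ 0.28  0.45 -0.79  1.59  0.31  1.25 -0.82]
```

```bash
python3 -m inch '[{"delta_pos":[0,0,-5],"twist":0},{"delta_pos":[0,0,-6],"twist":0},{"delta_pos":[0,0,-8],"twist":0},{"delta_pos":[0,0,-15],"twist":0},{"delta_pos":[0,0,-20],"twist":0},{"delta_pos":[0,0,-15],"twist":0},{"delta_pos":[0,0,0],"twist":0}]'; python3 go.py .653 -.14 .19
python3 - <<'E'
from plant import imaging
import cv2,numpy as np
d=imaging.capture("wrist"); cv2.imwrite("pics/wrist4.png",d["frame"])
d=imaging.capture("scene"); cv2.imwrite("pics/scene4.png",d["frame"])
E
```

```text
t: 7.63
eef_pos: [0.5767, 0.1572, 0.2465]
tool_rot: [-0.01, 0.789, 0.614, -0.004]
force: [0.2, -0.8, 0.3]
finger_gap: 0.132
t 7.63 pos [0.5767 0.1572 0.2465] tilt 1.26 jawyaw -14.3 tool delta mm [-269.5  148.4   51.8] twist None F [ 0.2 -0.8  0.3] gap 0.132 q [ 0.29  0.39 -0.81  1.49  0.27  1.39 -0.78]
```

View pics/wrist4.png

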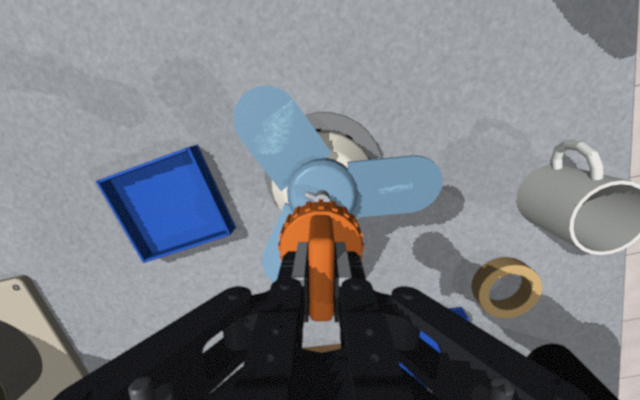

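View pics/scene4.png

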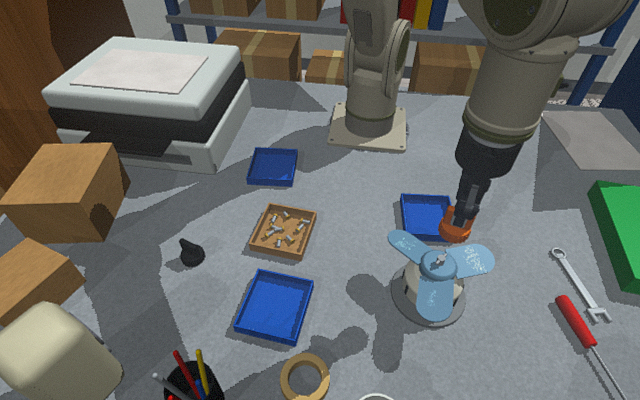

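The wrist view shows the nut in the jaws at (320,260) and the bare shaft stub with its cross pin at (320,195). The nut's underside is near z = 0.20, clear of the fan, so I'll carry it to the far tray.

```bash
python3 -m inch '[{"delta_pos":[-15,8,0],"twist":0},{"delta_pos":[-28,15,0],"twist":0},{"delta_pos":[-32,17,0],"twist":0},{"delta_pos":[-32,18,0],"twist":0},{"delta_pos":[-32,18,0],"twist":0},{"delta_pos":[-32,18,0],"twist":0},{"delta_pos":[-32,18,0],"twist":0},{"delta_pos":[-32,18,0],"twist":0},{"delta_pos":[-20,12,0],"twist":0},{"delta_pos":[-10,6,0],"twist":0},{"delta_pos":[0,0,0],"twist":0}]'; python3 go.py .653 -.141 .07
```

```text
t: 8.65
eef_pos: [0.6522, -0.1472, 0.2244]
tool_rot: [-0.016, 0.786, 0.617, -0.012]
force: [0.4, 0.1, -1.0]
finger_gap: 0.131
t 8.65 pos [ 0.6522 -0.1472  0.2244] tilt 2.29 jawyaw -13.7 tool delta mm [  6.1   5.5 154.3] twist None F [ 0.4  0.1 -1. ] gap 0.131 q [ 0.6   0.56 -0.67  1.3   0.33  1.44 -0.29]
```

```bash
python3 -m inch '[{"delta_pos":[3,2,20],"twist":0},{"delta_pos":[3,1,25],"twist":0},{"delta_pos":[0,0,25],"twist":0},{"delta_pos":[0,0,25],"twist":0},{"delta_pos":[0,0,25],"twist":0},{"delta_pos":[0,0,15],"twist":0},{"delta_pos":[0,0,8],"twist":0},{"delta_pos":[0,0,0],"twist":0}]'; python3 go.py .653 -.141 .052;  python3 - <<'E'
from plant import imaging
import cv2,numpy as np
d=imaging.capture("scene"); cv2.imwrite("pics/scene5.png",cv2.resize(d["frame"][190:360,180:400],None,fx=3,fy=3,interpolation=2))
E
```

```text
t: 9.32
eef_pos: [0.6484, -0.1225, 0.0738]
tool_rot: [-0.02, 0.782, 0.623, -0.01]
force: [-1.4, 0.4, -0.3]
finger_gap: 0.135
t 9.32 pos [ 0.6484 -0.1225  0.0738] tilt 2.57 jawyaw -12.9 tool delta mm [-17.2   9.6  21.3] twist None F [-1.4  0.4 -0.3] gap 0.135 q [ 0.57  0.67 -0.64  1.47  0.39  1.18 -0.36]
```

View pics/scene5.png

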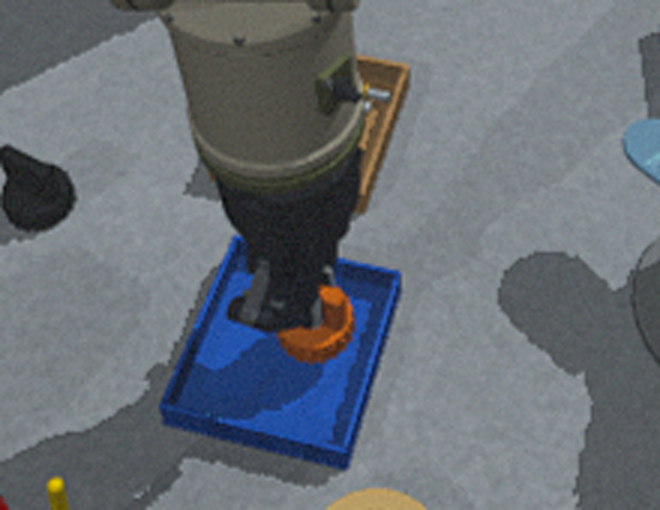

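The scene crop shows the nut at (318,325) over the tray, off centre towards +y by about 18 mm. I'll centre it, then lower in small steps.

```bash
python3 -m inch '[{"delta_pos":[-8,5,0],"twist":0},{"delta_pos":[-9,5,0],"twist":0},{"delta_pos":[0,0,0],"twist":0},{"delta_pos":[0,0,5],"twist":0},{"delta_pos":[0,0,5],"twist":0},{"delta_pos":[0,0,4],"twist":0},{"delta_pos":[0,0,0],"twist":0}]'; python3 go.py .653 -.141 .052
```

```text
t: 9.95
eef_pos: [0.6582, -0.1429, 0.065]
tool_rot: [-0.016, 0.782, 0.623, -0.007]
force: [0.6, -0.1, -1.9]
finger_gap: 0.131
t 9.95 pos [ 0.6582 -0.1429  0.065 ] tilt 2.05 jawyaw -12.9 tool delta mm [ 0.5 -5.  13.2] twist None F [ 0.6 -0.1 -1.9] gap 0.131 q [ 0.59  0.69 -0.63  1.44  0.41  1.17 -0.33]
```

```bash
python3 -m inch '[{"delta_pos":[0,-2,5],"twist":0},{"delta_pos":[0,0,4],"twist":0},{"delta_pos":[0,0,2],"twist":0},{"delta_pos":[0,0,0],"twist":0}]'; python3 go.py .653 -.141 .050
```

```text
t: 10.28
eef_pos: [0.6552, -0.1415, 0.0525]
tool_rot: [-0.017, 0.782, 0.623, -0.007]
force: [0.4, 0.6, 0.0]
finger_gap: 0.129
t 10.28 pos [ 0.6552 -0.1415  0.0525] tilt 2.1 jawyaw -12.9 tool delta mm [-0.  -2.1  2.5] twist None F [0.4 0.6 0. ] gap 0.129 q [ 0.58  0.7  -0.63  1.46  0.41  1.15 -0.34]
```

```bash
python3 -m inch '[{"delta_pos":[0,0,2],"twist":0},{"delta_pos":[0,0,0],"twist":0}]'; python3 go.py .653 -.141 .050
```

```text
t: 10.45
eef_pos: [0.6554, -0.1413, 0.0506]
tool_rot: [-0.017, 0.782, 0.623, -0.007]
force: [0.8, -0.2, 0.3]
finger_gap: 0.13
t 10.45 pos [ 0.6554 -0.1413  0.0506] tilt 2.07 jawyaw -12.9 tool delta mm [-0.2 -2.3  0.7] twist None F [ 0.8 -0.2  0.3] gap 0.13 q [ 0.58  0.7  -0.63  1.46  0.41  1.15 -0.34]
```

```bash
python3 -m inch '[{"delta_pos":[0,0,2],"twist":0},{"delta_pos":[0,0,0],"twist":0}]'; python3 go.py .653 -.141 .050
```

```text
t: 10.62
eef_pos: [0.6558, -0.1412, 0.0509]
tool_rot: [-0.016, 0.782, 0.623, -0.007]
force: [-1.4, -0.4, 0.2]
finger_gap: 0.134
t 10.62 pos [ 0.6558 -0.1412  0.0509] tilt 2.01 jawyaw -12.9 tool delta mm [-0.4 -2.7  1. ] twist None F [-1.4 -0.4  0.2] gap 0.134 q [ 0.58  0.7  -0.63  1.46  0.41  1.15 -0.34]
```

```bash
python3 -m inch '[{"delta_pos":[0,0,3],"twist":0}]'; python3 go.py .653 -.141 .050
```

```text
t: 10.7
eef_pos: [0.6562, -0.1412, 0.05]
tool_rot: [-0.016, 0.782, 0.623, -0.007]
force: [-16.8, 0.9, 39.4]
finger_gap: 0.133
t 10.7 pos [ 0.6562 -0.1412  0.05  ] tilt 1.94 jawyaw -12.9 tool delta mm [-0.5 -3.2  0.1] twist None F [-16.8   0.9  39.4] gap 0.133 q [ 0.58  0.7  -0.63  1.46  0.41  1.14 -0.34]
```

Run:
```python
from plant import imaging
import cv2,numpy as np
d=imaging.capture("scene"); cv2.imwrite("pics/scene6.png",cv2.resize(d["frame"][250:350,220:330],None,fx=6,fy=6,interpolation=2))
```

```text
(no output)
```

View pics/scene6.png

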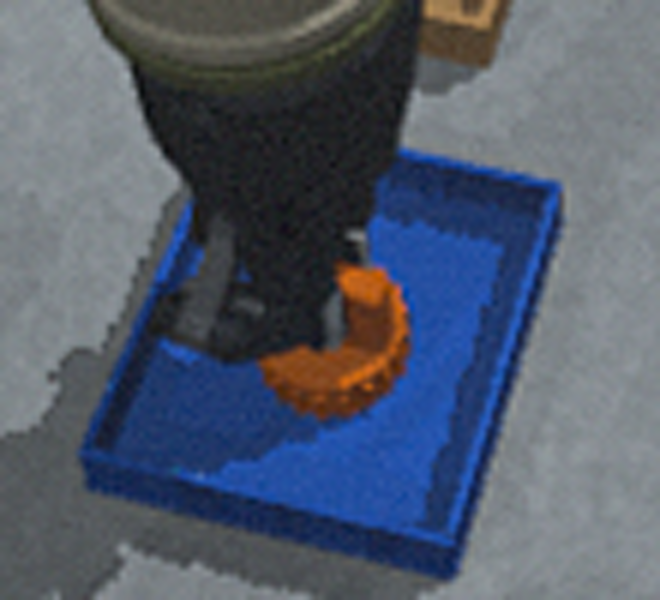

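There is contact (39 N upward at TCP z = 0.050, as predicted), and the nut is flat on the tray floor near (340,340). Relax, then open.

```bash
python3 -m inch '[{"delta_pos":[0,0,-1],"twist":0},{"delta_pos":[0,0,0],"twist":0}]'; python3 go.py .653 -.141 .050;  python3 -m inch '[{"delta_pos":[0,0,0],"twist":0},{"delta_pos":[0,0,0],"twist":0},{"delta_pos":[0,0,0],"twist":0},{"delta_pos":[0,0,0],"twist":0},{"delta_pos":[0,0,0],"twist":0},{"delta_pos":[0,0,0],"twist":0}]' 60; python3 go.py .653 -.141 .050
```

```text
t: 10.92
eef_pos: [0.6567, -0.1413, 0.0522]
tool_rot: [-0.015, 0.782, 0.623, -0.006]
force: [0.4, 0.6, -1.0]
finger_gap: 0.131
t 10.92 pos [ 0.6567 -0.1413  0.0522] tilt 1.85 jawyaw -12.9 tool delta mm [-0.6 -3.6  2.3] twist None F [ 0.4  0.6 -1. ] gap 0.131 q [ 0.58  0.7  -0.63  1.46  0.41  1.15 -0.34]
t: 11.42
eef_pos: [0.6563, -0.1412, 0.0506]
tool_rot: [-0.015, 0.782, 0.623, -0.007]
force: [-0.8, -0.2, -0.3]
finger_gap: 0.7
t 11.42 pos [ 0.6563 -0.1412  0.0506] tilt 1.92 jawyaw -12.9 tool delta mm [-0.6 -3.2  0.7] twist None F [-0.8 -0.2 -0.3] gap 0.7 q [ 0.58  0.7  -0.63  1.46  0.41  1.14 -0.34]
```

Released. I'll withdraw straight up.

```bash
python3 -m inch '[{"delta_pos":[0,0,-8],"twist":0},{"delta_pos":[0,0,-15],"twist":0},{"delta_pos":[0,0,-20],"twist":0},{"delta_pos":[0,0,-25],"twist":0},{"delta_pos":[0,0,-30],"twist":0},{"delta_pos":[0,0,-30],"twist":0},{"delta_pos":[0,0,-20],"twist":0},{"delta_pos":[0,0,0],"twist":0}]'; python3 go.py .653 -.141 .050
python3 - <<'E'
from h import *
from plant import imaging
for n in("scene","top","wrist"):
    d=imaging.capture(n); P=cloud(d); H,S,V=cv2.split(cv2.cvtColor(d["frame"],cv2.COLOR_BGR2HSV))
    r=(np.abs(P[...,0]-.653)<.06)&(np.abs(P[...,1]+.141)<.055)&(H>3)&(H<18)&(S>140)
    for a,b in((.05,.07),(.02,.028)):
        q=P[r&(P[...,2]>a)&(P[...,2]<b)]
        if len(q)>10: print(n,a,len(q),q.mean(0).round(4),"zmax",q[:,2].max().round(4),cv2.minEnclosingCircle(q[:,:2].astype(np.float32)))
    cv2.imwrite(f"pics/{n}7.png",d["frame"])
    if n=="wrist": cv2.imwrite("pics/wrist7.png",d["frame"])
E
```

```text
t: 12.08
eef_pos: [0.6603, -0.1427, 0.2125]
tool_rot: [-0.016, 0.781, 0.624, -0.006]
force: [0.2, -0.2, -0.1]
finger_gap: 0.704
t 12.08 pos [ 0.6603 -0.1427  0.2125] tilt 1.92 jawyaw -12.8 tool delta mm [ -1.6  -2.3 162.6] twist None F [ 0.2 -0.2 -0.1] gap 0.704 q [ 0.6   0.57 -0.67  1.3   0.33  1.42 -0.28]
scene 0.05 156 [ 0.6599 -0.1401  0.0559] zmax 0.0598 ((0.6593451499938965, -0.14080965518951416), 0.022158369421958923)
scene 0.02 219 [ 0.669  -0.1407  0.0232] zmax 0.0278 ((0.6596993803977966, -0.14060774445533752), 0.024557633325457573)
top 0.05 76 [ 0.6563 -0.1414  0.0569] zmax 0.0621 ((0.6549711227416992, -0.1408705711364746), 0.02055492252111435)
top 0.02 96 [ 0.646  -0.1379  0.0238] zmax 0.0279 ((0.6557859778404236, -0.14009270071983337), 0.023480745032429695)
wrist 0.05 494 [ 0.6578 -0.139   0.0574] zmax 0.0601 ((0.6574968099594116, -0.14018096029758453), 0.020984139293432236)
wrist 0.02 972 [ 0.6577 -0.1388  0.0238] zmax 0.0264 ((0.6567568778991699, -0.1395740658044815), 0.023994293063879013)
```

View pics/scene7.png

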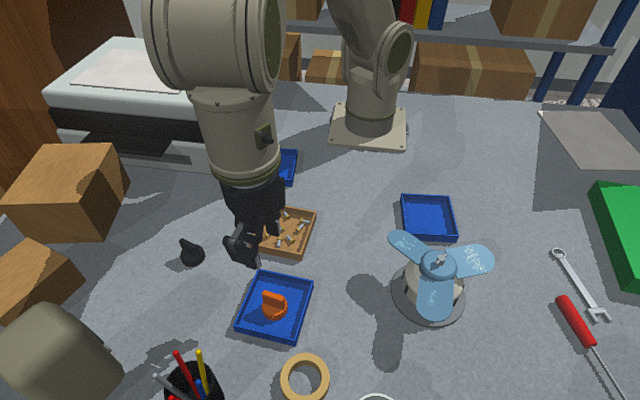

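View pics/wrist7.png

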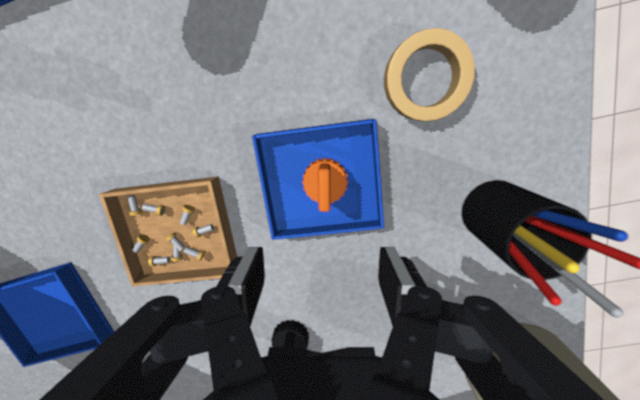

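The nut stands upright near the tray's centre, at (274,305) in the scene view and (325,185) in the wrist view. Its wing top is at z ≈ 0.058 and its skirt top at ≈ 0.024, and it is about 5 mm off centre. The spare nut is still at (190,252), and the gripper is clear of everything.

```bash
python3 -c "
from plant import order
print(order.close_job())"
```

```text
the job is handed in; nothing more can be done
None
```

The orange nut is off the fan and standing upright, wing up, in the farthest blue tray. I handed the job in at about 12 s on the robot's clock.

- **Unscrewing:** I gripped the wing across its 12 mm and turned it about 66° clockwise as seen from above, down on its shaft. It then lifted straight off with no noticeable force.
- **Placing:** I lowered it until it touched the tray floor. The last downward step pressed at about 39 N, well under the 120 N wrist limit. Then I opened the gripper and backed straight up.
- **Final position:** The three cameras put the nut's axis about 2–7 mm from the tray's centre. Its wing top is about 58 mm above the table and its skirt top about 24 mm, which matches it standing flat on the floor.
- **Other checks:** The spare nut looked unmoved; I judged that by eye and did not measure it again. The gripper was clear, with its TCP about 0.21 m above the table.
- **Disagreements:** The cameras differed by 2–4 mm. The tool also drifted to about a 2° tilt during the moves, but neither affected the result.

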